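# Pass a sample box through the flap of the hand-over hatch

## Robot

A 6-joint arm with a two-finger parallel gripper is mounted at the origin on the work surface. World frame = base frame: x ahead of the robot, y to its left, z up, the work surface at z = 0. Lengths are in m, angles in rad, forces in N, time in s.
With the tool pointing down it reaches from about 0.35 to 0.775 m from the base axis. Payload 5.5 kg.
Tool frame: the origin (TCP) lies on the centre line of the jaws, within the pads' length; the fingertips stand 11 mm ahead of it and the grasp point (between the pads) lies 8 mm behind it (tips_ahead is the distance from the TCP to the fingertips, in m); z points along the fingers, x is the direction in which the jaws open and shut, and the axes are right-handed (so a half turn about z gives the same grasp; the last joint's range is limited). The gripper opens to 85 mm and grips with 20 to 120 N. Pads are 22 mm wide; open, the fingers measure 114 mm over their backs; the gripper's body (76 mm by 85 mm) begins 54 mm behind the grasp point. The pads swing forward as they close: fully open they stand 13 mm farther back than shut.
Start: joints at [-1.397, 0.313, 0.046, 1.304, 0, 1.431], TCP at [0.177, -0.547, 0.242] pointing down, gripper open.
Joint ranges: [-2.76, 2.76], [-0.86, 1.69], [-1.03, 1.26], [-2.2, 2.34], [-1.47, 1.5], [-3.14, 3.14]. Speed limits (rad/s): [2.57, 2.57, 3.14, 3.14, 3.14, 3.14].

## Interface

Orientations are given as a unit quaternion [w, x, y, z].
In Python, from plant import read_state, get_image, finish_job, tips_ahead gives the robot as it stands.
- The arm moves only by the tool apply_moves, never from a script. Its argument "plan" is a list of rows, each a list of 3 entries, a list of its own where there are three numbers: the shift along the tool's x, y, z in mm, then the turn about the tool's z in degrees, then the finger opening in mm, from 0 to 85.4. In form: [[[dx, dy, dz], roll, hand], ...]. A call has 1 to 5 rows; each row shifts and turns the commanded pose from where the row before left it, along the tool's axes as they then stand; what a row does not reach is not made up. A row lasts 1/12 s, in which the tool goes at most 41.7 mm and 7.16 degrees, less where a joint would pass 70% of its speed; a pose out of reach is approached as far as the arm can. A call with a gripper value outside its range is refused whole. The fingers move at their own pace and stop on an object; the grip force is fixed at half the most. Time passes only in rows, so rows that do not move let the fingers close. It gives the time, the measured TCP pose, the force and the opening at its end, in the units of the state.
- read_state(): the state, without advancing time (a new reading comes with each control period).
- get_image(name): name is "scene" or "top" or "wrist"; returns a dict with "frame" (420x560x3 uint8, red, green, blue), "range_z" (420x560 float32, m along the optical axis (not along the pixel's ray), 0 where there is no reading), "fx", "fy", "cx", "cy" (pixels), "distortion" ([k1, k2, p1, p2, k3] as OpenCV has them; the pictures are not rectified), "R" (3x3) and "t" (3): a world point X has camera coordinates R X + t. Camera axes: x right, y down, z forward; pixel columns grow to the right and rows downward; lengths in m; the calibration is good to about 2 mm. A picture is of the moment at which its call begins.
- finish_job(): hands the job in, once; it reports no verdict.
The state is a dict: "t": time; "joints": joint angles; "joint_vel": joint speeds; "tau": joint torques, N m; "eef_pos": TCP position; "eef_rot": TCP orientation; "wrist_force": force on the tool from outside, world axes, zero at the start; "ft_torque": the same for the moment, N m; "opening": finger opening in m.
Only numpy, scipy, OpenCV 4.12 (cv2) and the standard library are available. Lean on these libraries where they do the work, as an engineer would, in place of code of your own. Each camera call takes 0.05 s, during which the arm holds its last target.

## Task

Using only the outside of the fingers, without gripping or lifting it, push the yellow sample box across the feed deck until it stands in front of the hatch opening, then push it on through the hanging blue flap until it slides away down the chute inside. Draw the hand back so that the flap swings shut behind the box. Leave the white box, the little jar and everything else on the bench where they stand.

Things in the scene. Friction and masses are not known exactly. Their poses are not given: they have to be found in the camera images.
- hatch: Fixed hand-over hatch. Origin on the bench top (z = 0), below the middle of the closed flap; +x points inwards through the opening, +y to its left, z up. Its feed deck is a level aluminium top 75 mm above the bench, from x = -200 to +6 mm and y = -150 to +150 mm, without raised edges. A white panel 12 mm thick stands across the deck at x = 0, its top 145 mm above the bench
- opening (a point): Middle of the opening's sill, at deck height (75 mm above the bench) below the closed flap; axes as the hatch. The opening in the panel is 90 mm wide (y = -45 to +45 mm). A steel hinge bar 8 mm thick crosses it, its centre 62 mm above the deck, at x = 0
- chute_top (a point): Top of the first roller of the chute, level with the deck, 14 mm behind the flap. The chute of free-running steel rollers falls at 20 degrees to an end stop 165 mm behind the flap, between thin side walls 100 mm apart and 120 mm high above the bench, open on top. A box tips and slides away by itself once its middle is past this roller
- flap (a joint): Angle of the blue flap in rad, 0 hanging shut, growing as it swings inwards (hatch +x) up to 1.45. Plastic plate 84 mm wide, 54 mm high, 3 mm thick, 40 g, hung freely from the hinge bar across the top of the opening; its lower edge hangs 4 mm above the deck. It opens inwards only, needs well under 1 N, and falls shut by its own weight in about a second
- flap_edge (a point): Middle of the lower edge of the blue flap, 58 mm below the hinge line
- yellow_box: Closed yellow carton with a pale band lengthwise over the middle, 80 mm long (its x), 50 mm wide (its y), 35 mm high (z), 100 to 220 g. Origin at the centre of its underside. Starts on the feed deck on one side of the middle, about 80 mm off the hatch's centre line, 105 to 135 mm before the flap, within 0.25 rad of straight
- white_box: White carton with a grey band, same size as the yellow one; origin at the centre of its underside. Starts on the other side of the deck. To be left alone
- jar: Small upright jar with a red lid, 30 mm diameter, 45 mm high, near the left end of the panel (hatch +y); origin at the centre of its underside. To be left alone
- bottle_a: Upright clear bottle, 68 mm diameter, 150 mm high, on the bench to the robot's left; origin under its centre
- bottle_b: The same kind of bottle, also to the left
- dish: Open steel dish, 150 mm diameter, 40 mm high, on the bench to the right; origin under its centre
- tub: Open white tub, 104 mm diameter, 100 mm high, on the bench to the right; origin under its centre
- reagent: Small amber bottle, 44 mm diameter, 100 mm high, on the bench to the right; origin under its centre
Not all that is in view belongs to the job. There is more than one size of the yellow_box; the one meant has the size given above.

How it is judged:
On the way:
1. the yellow box, standing in the opening, holds the flap pushed open (value of joint flap above 0.5 rad and x of yellow_box in the frame of hatch between -0.05 and 0.05 m and y of yellow_box in the frame of hatch between -0.03 and 0.03 m), for 0.05 s.
At the end, for the whole second after the job is handed in: The yellow box rests inside the hatch, on the roller chute, its centre more than 70 mm behind the flap; the flap hangs shut (within 0.08 rad); the white box and jar are within 20 mm, and the three bottles, dish and tub within 30 mm, of where they started (x of yellow_box in the frame of hatch between 0.07 and 0.165 m and y of yellow_box in the frame of hatch between -0.05 and 0.05 m and z of yellow_box in the frame of hatch below 0.07 m and value of joint flap below 0.08 rad and linear speed of yellow_box below 0.02 m/s and distance of each of white_box, jar from where it was at the start of the episode below 0.02 m and distance of each of bottle_a, bottle_b, dish, tub, reagent from where it was at the start of the episode below 0.03 m); the robot touches nothing.
It fails at once if the yellow box is lifted: its centre more than 10 mm above the deck (z of yellow_box in the frame of hatch above 0.085 m).
It fails at once if the yellow box is tipped by more than 0.7 rad (angle between yellow_box's own z axis and vertical above 0.7 rad).
It fails at once if the yellow box falls off the deck outside the hatch (z of yellow_box in the frame of hatch below 0.06 m and x of yellow_box in the frame of hatch below 0 m).
It fails at once if the white box, the jar or another bystander is displaced (white box and jar 20 mm, others 30 mm) (distance of any of white_box, jar from where it was at the start of the episode above 0.02 m or distance of any of bottle_a, bottle_b, dish, tub, reagent from where it was at the start of the episode above 0.03 m).
It also fails if it takes over 48 s, if anything falls off the work surface, if the arm or the gripper's body presses on something with over 40 N, if the wrist force passes 120 N, or if a joint passes its speed limit or range.

## Working session

There is one attempt and no reset: what is moved stays moved. The work goes in short steps, Python scripts to look and compute and a tool call to move; the robot and the scene stay as the last step left them, time stands still between calls to the robot, and variables do not carry over. Pictures are saved under pics/ and viewed, and the job is handed in when it is done.

Besides the shell and the picture viewer there is one more tool, called after "Call:" in YAML: its name, and indented under it one key for each argument. apply_moves: Moves the arm, as the interface text tells. Its arguments: {"type":"object","properties":{"plan":{"type":"array","items":{"type":"array"}}},"required":["plan"]}

```bash
mkdir -p pics; ls
cat > look.py <<'E'
import sys,cv2
from plant import *
for n in sys.argv[2:]:
    im=get_image(n); cv2.imwrite(f'pics/{sys.argv[1]}_{n}.png',im['frame'][:,:,::-1])
    import pickle; pickle.dump(im,open(f'{sys.argv[1]}_{n}.pkl','wb'))
E
python3 look.py a scene top wrist; python3 -c "
from plant import *
print(read_state(),tips_ahead)"
```

```text
pics
{'t': 0.15, 'joints': array([-1.39661848e+00,  3.13834672e-01,  4.52294289e-02,  1.30360226e+00,
       -1.27601804e-05,  1.43120317e+00]), 'joint_vel': array([-0.00013197, -0.00044895,  0.00123327, -0.00051201, -0.0012246 ,
        0.00121407]), 'tau': array([ 4.21720528e-03, -4.81061661e+01,  2.98817074e+01,  1.37617771e-02,
       -6.18059767e-05,  3.88026592e-06]), 'eef_pos': array([ 0.17739806, -0.54655761,  0.24160555]), 'eef_rot': array([-4.85636637e-04,  8.08902671e-01, -5.87942149e-01, -5.11912476e-04]), 'wrist_force': array([0.11915308, 0.2106883 , 0.03732212]), 'ft_torque': array([-0.04168992,  0.01581809,  0.02530812]), 'opening': 0.08502933575169853} 0.011
```

View pics/a_scene.png

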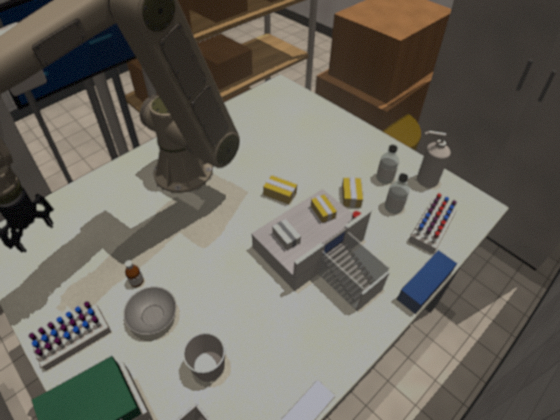

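View pics/a_top.png

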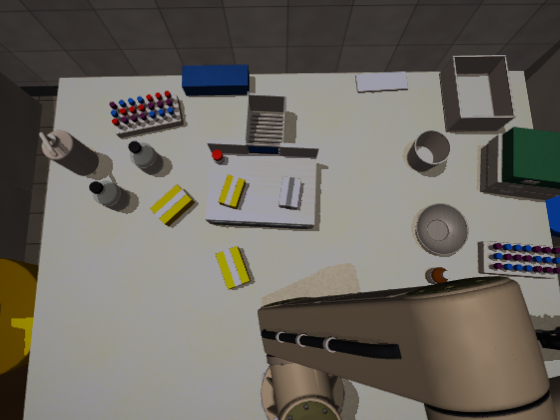

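View pics/a_wrist.png

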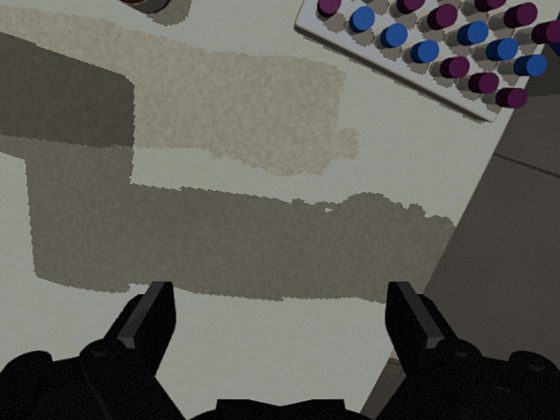

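The top view shows the hatch deck at cols 207–317, rows 160–228. The yellow box on the deck is at (232,191), the white box at (290,193), the jar at (217,156) and the flap at about (264,150). The other two yellow boxes stand on the bench. I'll measure these next.

```bash
cat > geo.py <<'E'
import numpy as np,cv2,pickle
def K(im): return np.array([[im['fx'],0,im['cx']],[0,im['fy'],im['cy']],[0,0,1]],float)
def rays(im,px):
    px=np.asarray(px,float).reshape(-1,1,2)
    n=cv2.undistortPoints(px,K(im),np.array(im['distortion'],float)).reshape(-1,2)
    return np.c_[n,np.ones(len(n))]
def onplane(im,px,z):
    R=np.array(im['R']);t=np.array(im['t']); d=rays(im,px)@R; c=-R.T@t
    return c+d*((z-c[2])/d[:,2])[:,None]
def bydepth(im,px):
    R=np.array(im['R']);t=np.array(im['t']); px=np.asarray(px).reshape(-1,2)
    z=im['range_z'][px[:,1].astype(int),px[:,0].astype(int)]
    return (rays(im,px)*z[:,None]-t)@R, z>0
def cloud(im):
    v,u=np.mgrid[0:420,0:560]; P,ok=bydepth(im,np.c_[u.ravel(),v.ravel()])
    return P.reshape(420,560,3),ok.reshape(420,560)
def project(im,X):
    return cv2.projectPoints(np.asarray(X,float).reshape(-1,3),cv2.Rodrigues(np.array(im['R'],float))[0],np.array(im['t'],float),K(im),np.array(im['distortion'],float))[0].reshape(-1,2)
E
cat > m1.py <<'E'
from geo import *
im=pickle.load(open('a_top.pkl','rb')); P,ok=cloud(im)
print('cam',-np.array(im['R']).T@im['t'], 'f',im['fx'])
for (u,v) in [(212,205),(262,205),(262,170),(232,191),(290,193),(217,156),(240,147),(300,150),(340,240),(265,149),(146,155),(105,195)]: print((u,v),P[v,u].round(4),ok[v,u])
sub=np.zeros((420,560),bool); sub[135:240,195:330]=1
# deck
m=sub&ok&(abs(P[...,2]-.075)<.006)
pts=P[m][:,:2].astype(np.float32); r=cv2.minAreaRect(pts); print('deck',m.sum(),np.median(P[m][:,2]),r, cv2.boxPoints(r).round(4).tolist())
# panel top
m=sub&ok&(abs(P[...,2]-.145)<.008)
pts=P[m][:,:2].astype(np.float32); r=cv2.minAreaRect(pts); print('panel',m.sum(),r,cv2.boxPoints(r).round(4).tolist())
m=sub&ok&(abs(P[...,2]-.110)<.006)
n,l,s,c=cv2.connectedComponentsWithStats(m.astype(np.uint8))
for i in range(1,n):
    if s[i,4]>30:
        pts=P[l==i][:,:2].astype(np.float32); print('h110',s[i],c[i],cv2.minAreaRect(pts),np.median(P[l==i],axis=0))
f=im['frame'].astype(int); y=(f[...,0]>120)&(f[...,2]<90)&(f[...,1]>90)
n,l,s,c=cv2.connectedComponentsWithStats(cv2.morphologyEx(y.astype(np.uint8),cv2.MORPH_CLOSE,np.ones((9,9))))
for i in range(1,n):
    if s[i,4]>100: print('yel',s[i],c[i])
cv2.imwrite('pics/a_top_zoom.png',cv2.resize(im['frame'][130:240,190:330,::-1],None,fx=5,fy=5,interpolation=cv2.INTER_CUBIC))
E
python3 m1.py
```

```text
cam [0.27275625 0.05491126 1.10713985] f 381.5084648458838
(212, 205) [0.5027 0.237  0.0768] True
(262, 205) [0.5007 0.0991 0.0738] True
(262, 170) [0.6025 0.0982 0.072 ] True
(232, 191) [0.5325 0.1778 0.1115] True
(290, 193) [0.524  0.0219 0.1112] True
(217, 156) [0.6288 0.2179 0.1213] True
(240, 147) [0.6522 0.1552 0.1246] True
(300, 150) [ 0.6411 -0.008   0.1233] True
(340, 240) [ 0.4084 -0.1248 -0.0031] True
(265, 149) [0.6524 0.0878 0.1058] True
(146, 155) [0.6403 0.4157 0.1081] True
(105, 195) [0.527  0.517  0.1152] True
deck 5967 0.07552309333451392 ((0.5799964666366577, 0.09849293529987335), (0.2977965772151947, 0.25378596782684326), 86.10533142089844) [[0.4433000087738037, -0.0414000004529953], [0.6965000033378601, -0.05869999900460243], [0.71670001745224, 0.23839999735355377], [0.4634999930858612, 0.2556999921798706]]
panel 519 ((0.6531803011894226, 0.09301014989614487), (0.297142893075943, 0.014364806935191154), 85.99519348144531) [[0.6355999708175659, -0.05469999834895134], [0.6499999761581421, -0.05570000037550926], [0.6707000136375427, 0.24070000648498535], [0.656400024
[... 682 characters left out ...]
63121033, 0.18141961097717285), (0.05038786679506302, 0.08082915842533112), 71.86560821533203) [0.53493785 0.18070959 0.11058144]
h110 [278 176  23  32 536] [289.24440299 191.40671642] ((0.5294173359870911, 0.023848704993724823), (0.049888234585523605, 0.08114255219697952), 80.4449691772461) [0.52905254 0.02378304 0.11069286]
yel [218 175  27  31 500] [231.016 190.116]
yel [150 185  41  39 768] [170.17447917 203.5546875 ]
yel [216 246  33  43 835] [231.81556886 266.89341317]
yel [ 437  287   88  120 2699] [485.84290478 348.82252686]
yel [ 11 317  23  38 395] [ 24.42531646 330.10126582]
yel [280 366  45  45 517] [300.12765957 389.31914894]
yel [482 414  43   6 135] [508.63703704 417.5037037 ]
```

View pics/a_top_zoom.png

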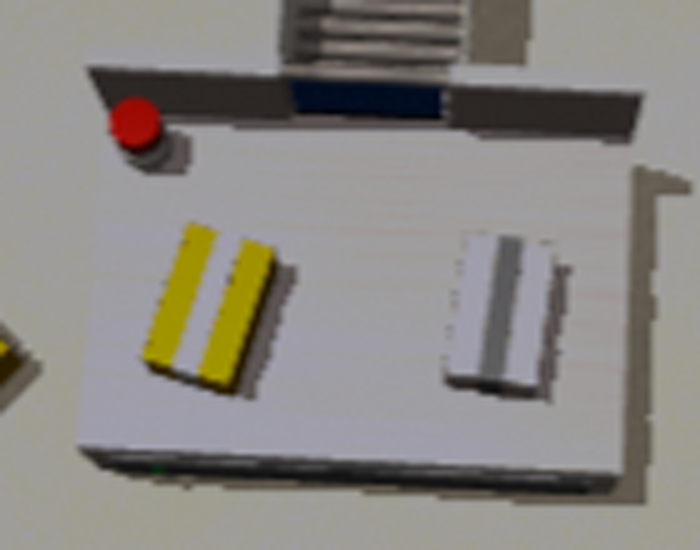

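```bash
cat > hatch.py <<'E'
import numpy as np
from scipy.spatial.transform import Rotation as Ro
O=np.array([.6535,.0935]); YAW=-0.0690
X=np.array([np.cos(YAW),np.sin(YAW)]); Y=np.array([-X[1],X[0]])
def w(xh,yh): return O+xh*X+yh*Y
def h(p): d=np.asarray(p)[...,:2]-O; return np.stack([d@X,d@Y],-1)
def state():
    from plant import read_state
    s=read_state(); q=s['eef_rot']; R=Ro.from_quat([q[1],q[2],q[3],q[0]]).as_matrix()
    return s,R
def rows(target,rollto=None,n=1,nr=None):
    """target world xyz; rollto = world angle (deg) of tool x; print rows in tool axes"""
    s,R=state(); p=np.array(s['eef_pos']); a=np.degrees(np.arctan2(R[1,0],R[0,0]))
    d=(np.array(target)-p)/n; nr=nr or n
    dr=0 if rollto is None else -(((rollto-a)+180)%360-180)/nr
    print('pos',p.round(4),'hatch',h(p).round(4),'ang',a.round(2),'F',s['wrist_force'].round(2),'open',s['opening'],'t',s['t'])
    for i in range(n):
        r=dr if i<nr else 0
        print([[round(float(v)*1000,1) for v in R.T@d],round(float(r),2)]); R=R@Ro.from_euler('z',r,degrees=True).as_matrix()
E
python3 - <<'E'
from hatch import *
print(w(-.124,.155))
rows([*w(-.124,.155),.242],-3.95,25,12)
from geo import *
im=pickle.load(open('a_wrist.pkl','rb')); s,R=state()
for px in [(165,287),(172,287),(395,287),(388,287),(150,300)]:
    P,ok=bydepth(im,[px]); print(px,ok,((P-s['eef_pos'])@R*1000).round(1))
E
```

```text
[0.54048158 0.25668038]
pos [ 0.1774 -0.5466  0.2416] hatch [-0.4308 -0.6714] ang -72.02 F [0.12 0.21 0.04] open 0.08502933575169853 t 0.15
[[-26.1, -23.7, 0.0], -5.67]
[[-23.6, -26.2, 0.0], -5.67]
[[-20.9, -28.4, 0.0], -5.67]
[[-18.0, -30.3, 0.0], -5.67]
[[-14.9, -32.0, 0.0], -5.67]
[[-11.7, -33.3, 0.0], -5.67]
[[-8.3, -34.3, 0.0], -5.67]
[[-4.9, -34.9, 0.0], -5.67]
[[-1.4, -35.2, 0.0], -5.67]
[[2.1, -35.2, 0.0], -5.67]
[[5.5, -34.8, 0.0], -5.67]
[[8.9, -34.1, 0.0], -5.67]
[[12.3, -33.1, 0.0], 0.0]
[[12.3, -33.1, 0.0], 0.0]
[[12.3, -33.1, 0.0], 0.0]
[[12.3, -33.1, 0.0], 0.0]
[[12.3, -33.1, 0.0], 0.0]
[[12.3, -33.1, 0.0], 0.0]
[[12.3, -33.1, 0.0], 0.0]
[[12.3, -33.1, 0.0], 0.0]
[[12.3, -33.1, 0.0], 0.0]
[[12.3, -33.1, 0.0], 0.0]
[[12.3, -33.1, 0.0], 0.0]
[[12.3, -33.1, 0.0], 0.0]
[[12.3, -33.1, 0.0], 0.0]
(165, 287) [ True] [[-43.  -11.4  -9.9]]
(172, 287) [ True] [[-42.9  -6.9  -2.3]]
(395, 287) [ True] [[ 42.7 -11.3  -9.7]]
(388, 287) [ True] [[42.8 -6.3 -1.3]]
(150, 300) [ True] [[-46.1 -10.8 -17.9]]
```

Call:
apply_moves:
  plan:
    - [[-26, -24, 0], -5.7, 40]
    - [[-23.5, -26, 0], -5.7, 40]
    - [[-21, -28.5, 0], -5.7, 40]
    - [[-18, -30, 0], -5.7, 40]
    - [[-15, -32, 0], -5.7, 40]

```text
t: 0.57
eef_pos: [0.25, -0.3847, 0.2419]
eef_rot: [-0.0, 0.93, -0.369, -0.0]
wrist_force: [-0.0, 0.5, 0.7]
opening: 0.0399
```

Call:
apply_moves:
  plan:
    - [[-11.5, -33.5, 0], -5.7, 40]
    - [[-8.5, -34.5, 0], -5.7, 40]
    - [[-5, -35, 0], -5.7, 40]
    - [[-1.5, -35, 0], -5.7, 40]
    - [[2, -35, 0], -5.7, 40]

```text
t: 0.98
eef_pos: [0.322, -0.2236, 0.2422]
eef_rot: [0.0, 0.992, -0.129, 0.0]
wrist_force: [1.1, -0.3, -0.2]
opening: 0.0399
```

Call:
apply_moves:
  plan:
    - [[5.5, -35, 0], -5.7, 40]
    - [[9, -34, 0], -5.7, 40]
    - [[12.3, -33, 0], 0, 40]
    - [[12.3, -33, 0], 0, 40]
    - [[12.3, -33, 0], 0, 40]

```text
t: 1.4
eef_pos: [0.3939, -0.0626, 0.2423]
eef_rot: [0.0, 0.999, -0.032, 0.0]
wrist_force: [0.7, -0.4, 0.1]
opening: 0.0405
```

Call:
apply_moves:
  plan:
    - [[12.3, -33, 0], 0, 40]
    - [[12.3, -33, 0], 0, 40]
    - [[12.3, -33, 0], 0, 40]
    - [[12.3, -33, 0], 0, 40]
    - [[12.3, -33, 0], 0, 40]

```text
t: 1.82
eef_pos: [0.4657, 0.0983, 0.2422]
eef_rot: [0.0, 1.0, -0.031, -0.0]
wrist_force: [0.8, -0.9, 0.0]
opening: 0.0401
```

Run:
```python
from hatch import *
rows([*w(-.124,.155),.242],-3.95,5)
```

```text
pos [0.4657 0.0983 0.2422] hatch [-0.1877 -0.0082] ang -3.6 F [ 0.8  -0.93  0.01] open 0.04013446262988287 t 1.8167
[[12.9, -32.6, 0.0], 0.07]
[[12.9, -32.6, 0.0], 0.07]
[[12.9, -32.6, 0.0], 0.07]
[[12.8, -32.6, 0.0], 0.07]
[[12.8, -32.6, 0.0], 0.07]
```

Call:
apply_moves:
  plan:
    - [[13, -32, 0], 0.3, 40]
    - [[13, -32, 0], 0, 40]
    - [[13, -32, 0], 0, 40]
    - [[13, -32, 0], 0, 40]
    - [[12, -30, 0], 0, 40]

```text
t: 2.23
eef_pos: [0.5403, 0.2517, 0.2418]
eef_rot: [0.0, 0.999, -0.034, -0.0]
wrist_force: [0.5, -0.2, 0.5]
opening: 0.04
```

```bash
python3 look.py b wrist scene
python3 - <<'E'
from hatch import *; from geo import *
s,R=state(); rows([*w(-.124,.155),.18],-3.95,1)
im=pickle.load(open('b_wrist.pkl','rb')); P,ok=cloud(im)
Q=((P-s['eef_pos'])@R*1000); m=ok&(abs(Q[...,0])<60)&(abs(Q[...,1])<40)&(Q[...,2]>-40)&(Q[...,2]<25)
print('tip z',np.percentile(Q[m][:,2],[50,90,99,100]),'y',np.percentile(Q[m][:,1],[0,1,50,99]),'x',np.percentile(Q[m][:,0],[0,2,98,100]))
m=ok&(abs(P[...,2]-.110)<.005)
n,l,st,c=cv2.connectedComponentsWithStats(m.astype(np.uint8))
for i in range(1,n):
    if st[i,4]>200:
        r=cv2.minAreaRect(P[l==i][:,:2].astype(np.float32)); print(st[i],'hatch',h(r[0]).round(4),r)
E
```

```text
pos [0.5412 0.2534 0.2407] hatch [-0.1231  0.1518] ang -3.68 F [-0.35 -0.54 -0.29] open 0.040118934808157015 t 2.3333
[[-0.9, -3.2, 60.7], 0.27]
tip z [-24.60134988  -2.31983405   6.02175245   9.18698437] y [-12.80290905 -12.09485129  -6.60192228  11.69490286] x [-52.17615916 -42.34233579  41.29785147  50.67248665]
[418 200  37 125 729] hatch [-0.0061  0.0984] ((0.6541832089424133, 0.19211935997009277), (0.1055283173918724, 0.012006178498268127), 79.96112823486328)
[387 213  32  30 202] hatch [-0.0333  0.131 ] ((0.6293378472328186, 0.22645153105258942), (0.027583729475736618, 0.011828112415969372), 46.02473068237305)
[ 233  245  101   75 5146] hatch [-0.1236  0.0795] ((0.5356701016426086, 0.1813635528087616), (0.050328049808740616, 0.07971446216106415), 71.34255981445312)
[457 305 103  10 678] hatch [0.07  0.055] ((0.7271417379379272, 0.14357587695121765), (0.0024911740329116583, 0.09522060304880142), 86.00448608398438)
[530 397  30  10 215] hatch [ 0.1324 -0.0499] ((0.782107412815094, 0.034599535167217255), (0.0034267131704837084, 0.030634723603725433), 85.12059783935547)
```

View pics/b_wrist.png

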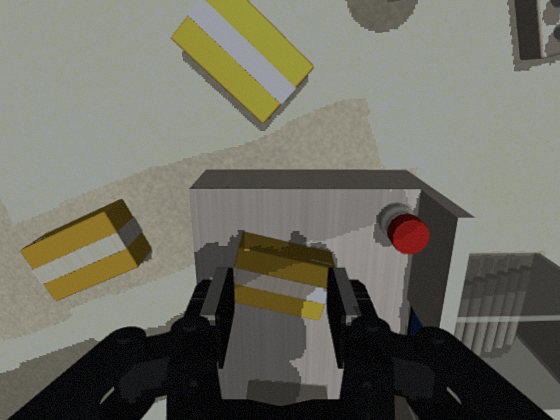

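View pics/b_scene.png

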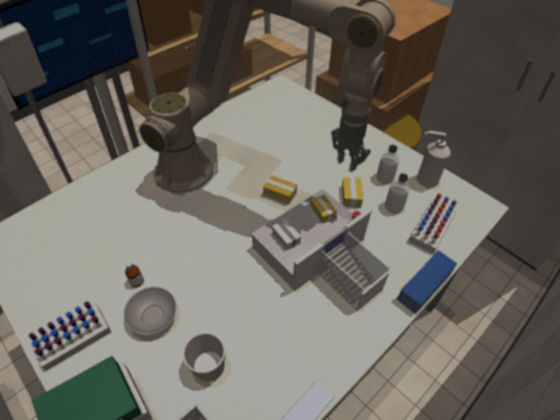

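The wrist view and depth confirm the box at hatch (-0.124, 0.080), with the fingertips clear on its +y side. Jar at pixel (408,235) is well away. The next move is to lower the hand.

Call:
apply_moves:
  plan:
    - [[0, 0, 30], 0.3, 40]
    - [[0, 0, 35], 0, 40]
    - [[0, 0, 35], 0, 40]
    - [[0, 0, 30], 0, 40]
    - [[0, 0, 15], 0, 40]

```text
t: 2.75
eef_pos: [0.5369, 0.2481, 0.0929]
eef_rot: [0.001, 0.999, -0.037, -0.003]
wrist_force: [-0.1, -0.7, -0.3]
opening: 0.04
```

```bash
python3 look.py c scene wrist; python3 -c "
import cv2
i=cv2.imread('pics/c_scene.png')[120:300,230:430]; cv2.imwrite('pics/c_scene_z.png',cv2.resize(i,None,fx=3.3,fy=3.3,interpolation=cv2.INTER_CUBIC))
from hatch import *
rows([*w(-.124,.10),.095],-3.95,1)"
```

```text
pos [0.5368 0.2481 0.0936] hatch [-0.1271  0.1462] ang -4.25 F [-0.88 -0.93  0.25] open 0.03980770201404194 t 2.85
[[3.3, 46.2, -1.3], -0.3]
```

View pics/c_scene_z.png

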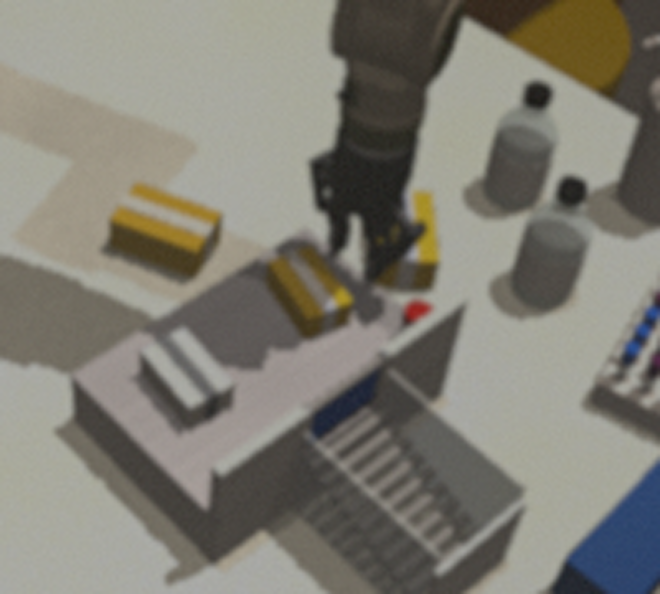

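View pics/c_wrist.png

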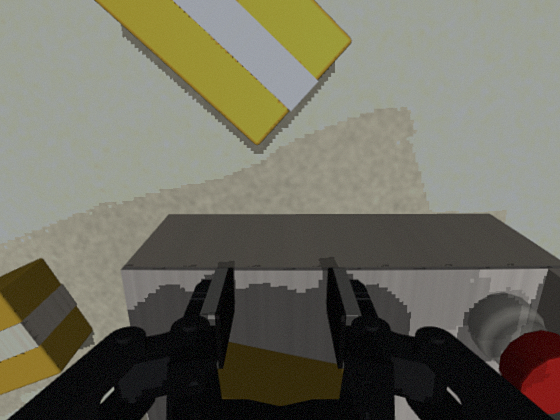

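Call:
apply_moves:
  plan:
    - [[3, 10, 0], 0, 40]
    - [[0, 8, 0], 0, 40]
    - [[0, 7, 0], 0, 40]
    - [[0, 7, 0], 0, 40]
    - [[0, 7, 0], 0, 40]

```text
t: 3.27
eef_pos: [0.5408, 0.2099, 0.0987]
eef_rot: [-0.0, 0.999, -0.037, 0.001]
wrist_force: [-0.5, 0.5, 0.7]
opening: 0.0398
```

Call:
apply_moves:
  plan:
    - [[0, 7, 0], 0, 40]
    - [[0, 7, 0], 0, 40]
    - [[0, 7, 0], 0, 40]
    - [[0, 7, 0], 0, 40]
    - [[0, 5, 0], 0, 40]

```text
t: 3.68
eef_pos: [0.5378, 0.177, 0.0974]
eef_rot: [-0.0, 0.999, -0.037, 0.0]
wrist_force: [0.4, 1.5, 0.8]
opening: 0.04
```

```bash
cat > box.py <<'E'
import sys
from hatch import *; from geo import *
from plant import get_image
rows([*w(-.124,.036),.095],-3.95,1)
tag=sys.argv[1]
im=get_image('top'); cv2.imwrite(f'pics/{tag}_top.png',cv2.resize(im['frame'][100:260,170:340,::-1],None,fx=4,fy=3.7,interpolation=cv2.INTER_CUBIC)); P,ok=cloud(im)
f=im['frame'].astype(int); y=(f[...,0]>90)&(f[...,2]<.6*f[...,0])&(f[...,1]>.6*f[...,0])
sub=np.zeros_like(ok); sub[135:240,195:330]=1
yy=np.argwhere(y&sub)[:,::-1]
if len(yy):
    p=onplane(im,yy,.110)[:,:2].astype(np.float32); r=cv2.minAreaRect(p); print('yellow px',len(yy),'hatch',h(r[0]).round(4),r[1],'ang-hatch',r[2]+3.95)
m=sub&ok&(abs(P[...,2]-.110)<.006)
n,l,s,c=cv2.connectedComponentsWithStats(m.astype(np.uint8))
for i in range(1,n):
    if s[i,4]>100:
        r=cv2.minAreaRect(P[l==i][:,:2].astype(np.float32)); print('h110',s[i,4],c[i].round(),h(r[0]).round(4),np.round(r[1],4),'ang-hatch',round(r[2]+3.95,1))
E
python3 box.py d
```

```text
pos [0.5378 0.177  0.0974] hatch [-0.1212  0.0753] ang -4.23 F [0.43 1.54 0.84] open 0.04002571655992808 t 3.6833
[[-2.6, 39.3, 2.4], -0.28]
yellow px 114 hatch [-0.117   0.0242] (0.018562249839305878, 0.07254239916801453) ang-hatch 87.09936828613282
h110 234 [250. 186.] [-0.1155  0.0226] [0.0859 0.0332] ang-hatch 18.7
h110 539 [289. 192.] [-0.1189 -0.0781] [0.0498 0.0813] ang-hatch 84.4
```

View pics/d_top.png

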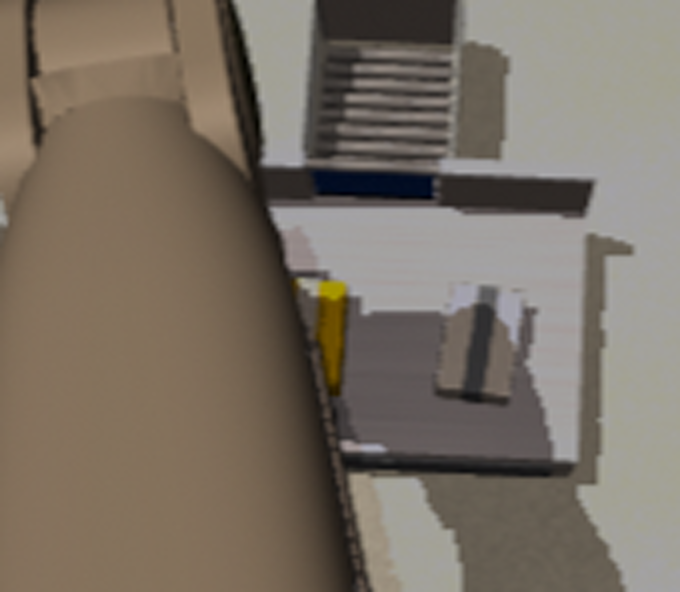

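Call:
apply_moves:
  plan:
    - [[0, 7, 0.5], 0, 40]
    - [[0, 7, 0.5], 0, 40]
    - [[0, 7, 0.5], 0, 40]
    - [[0, 7, 0.5], 0, 40]
    - [[0, 5, 0], 0, 40]

```text
t: 4.15
eef_pos: [0.5351, 0.1439, 0.0951]
eef_rot: [0.0, 0.999, -0.037, -0.0]
wrist_force: [0.1, 1.4, 0.4]
opening: 0.0398
```

```bash
python3 box.py e
```

```text
pos [0.5351 0.1439 0.0951] hatch [-0.1216  0.0421] ang -4.24 F [0.14 1.42 0.35] open 0.039774556531608364 t 4.15
[[-2.3, 6.1, 0.1], -0.29]
yellow px 70 hatch [-0.0991 -0.0147] (0.04259170591831207, 0.018044255673885345) ang-hatch 21.144107055664062
h110 544 [289. 192.] [-0.1189 -0.0781] [0.0499 0.0811] ang-hatch 84.4
```

View pics/e_top.png

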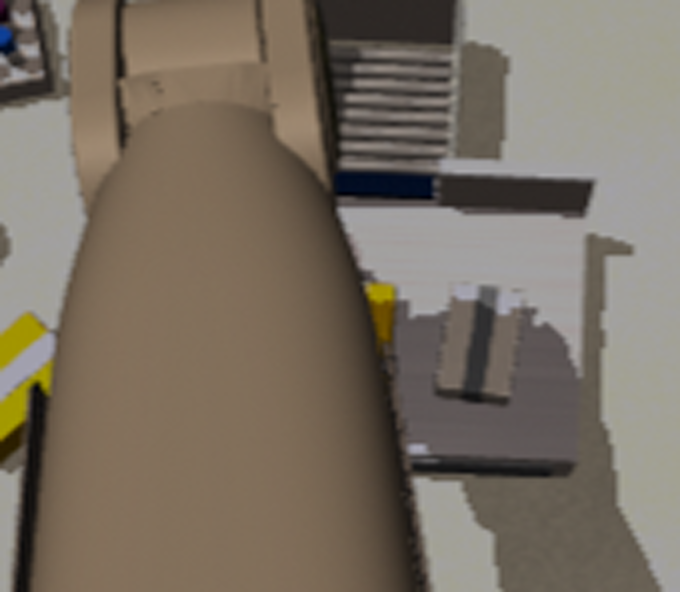

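Call:
apply_moves:
  plan:
    - [[0, 4, 0], 0, 40]
    - [[0, 0, 0], 0, 40]
    - [[0, -12, 0], 0, 40]
    - [[0, -12, 0], 0, 40]
    - [[0, 0, -30], 0, 40]

```text
t: 4.62
eef_pos: [0.5332, 0.1666, 0.1204]
eef_rot: [0.0, 0.999, -0.036, -0.005]
wrist_force: [-0.4, 0.7, -0.6]
opening: 0.04
```

Call:
apply_moves:
  plan:
    - [[0, 0, -35], 0, 40]
    - [[-20, 0, -20], 0, 30]
    - [[-40, 0, 0], 0, 20]
    - [[-20, 0, 0], 0, 20]
    - [[0, 0, 0], 0, 20]

```text
t: 5.03
eef_pos: [0.4527, 0.1722, 0.1807]
eef_rot: [0.0, 0.999, -0.035, -0.001]
wrist_force: [-0.2, -0.4, 0.5]
opening: 0.0203
```

```bash
python3 look.py f wrist scene
python3 - <<'E'
from hatch import *; from geo import *
s,R=state(); rows([*w(-.210,.0),.17],86.05,13)
im=pickle.load(open('f_wrist.pkl','rb')); P,ok=cloud(im)
Q=((P-s['eef_pos'])@R*1000); m=ok&(abs(Q[...,0])<60)&(abs(Q[...,1])<40)&(Q[...,2]>-40)&(Q[...,2]<25)
print('tip z',np.percentile(Q[m][:,2],[50,90,99,100]))
m=ok&(abs(P[...,2]-.110)<.005)
n,l,st,c=cv2.connectedComponentsWithStats(m.astype(np.uint8))
for i in range(1,n):
    if st[i,4]>200:
        r=cv2.minAreaRect(P[l==i][:,:2].astype(np.float32)); print(st[i],'hatch',h(r[0]).round(4),r, r[2]+3.95)
E
```

```text
pos [0.4568 0.1719 0.1808] hatch [-0.2017  0.0647] ang -4.11 F [ 0.84  0.94 -1.31] open 0.02010544180337164 t 5.1333
[[-0.6, 5.0, 0.8], -6.94]
[[-1.2, 4.9, 0.8], -6.94]
[[-1.8, 4.7, 0.8], -6.94]
[[-2.4, 4.4, 0.8], -6.94]
[[-2.9, 4.1, 0.8], -6.94]
[[-3.3, 3.7, 0.8], -6.94]
[[-3.8, 3.3, 0.8], -6.94]
[[-4.1, 2.8, 0.8], -6.94]
[[-4.5, 2.3, 0.8], -6.94]
[[-4.7, 1.7, 0.8], -6.94]
[[-4.9, 1.2, 0.8], -6.94]
[[-5.0, 0.6, 0.8], -6.94]
[[-5.0, -0.0, 0.8], -6.94]
tip z [-26.19279224  -1.80840698   7.26117661  11.66976404]
[ 350  284  130   68 6175] hatch [-0.1197  0.003 ] ((0.5342808961868286, 0.10470037162303925), (0.050849732011556625, 0.08155538141727448), 84.74004364013672) 88.69004364013672
[541 369  19  51 471] hatch [-0.0063 -0.0666] ((0.6426675915718079, 0.02745768614113331), (0.046222589910030365, 0.0032423054799437523), 86.27909851074219) 90.22909851074219
```

View pics/f_wrist.png

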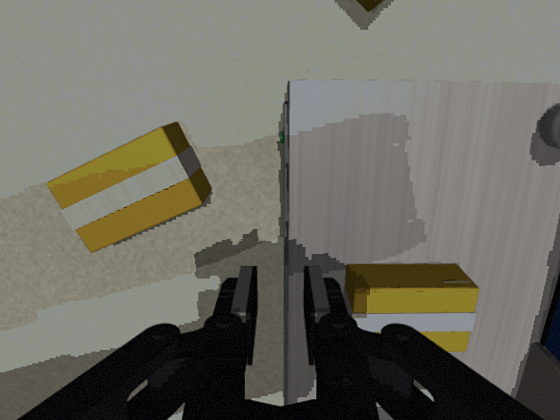

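The box now stands at hatch (-0.120, 0.003), yawed about 1°, in line with the opening. In the wrist view its top spans cols 345–478. Next I turn the hand a quarter turn behind it.

Call:
apply_moves:
  plan:
    - [[-1, 5, 0], -6.9, 20]
    - [[-1, 5, 0], -6.9, 20]
    - [[-2, 4.5, 0], -6.9, 20]
    - [[-2.5, 4.5, 0], -6.9, 20]
    - [[-3, 4, 0], -6.9, 20]

```text
t: 5.55
eef_pos: [0.4528, 0.1463, 0.1801]
eef_rot: [0.0, 0.964, 0.264, 0.0]
wrist_force: [-0.0, 0.2, -0.0]
opening: 0.0199
```

Call:
apply_moves:
  plan:
    - [[-3.5, 3.5, 0], -6.9, 20]
    - [[-4, 3.5, 0], -6.9, 20]
    - [[-4, 3, 0], -6.9, 20]
    - [[-4.5, 2.5, 0], -6.9, 20]
    - [[-5, 2, 0], -6.9, 20]

```text
t: 5.97
eef_pos: [0.4479, 0.1209, 0.1801]
eef_rot: [0.0, 0.843, 0.538, 0.0]
wrist_force: [0.1, 0.5, 0.7]
opening: 0.02
```

Call:
apply_moves:
  plan:
    - [[-5, 1, 0], -6.9, 20]
    - [[-5, 0, 0], -6.9, 20]
    - [[-5, 0, 0], -7, 20]
    - [[0, 0, 0], 0, 20]

```text
t: 6.3
eef_pos: [0.4438, 0.1059, 0.1801]
eef_rot: [0.0, 0.733, 0.68, 0.0]
wrist_force: [0.0, 0.4, -0.3]
opening: 0.0201
```

Run:
```python
from hatch import *
rows([*w(-.210,.003),.094],86.05,1)
```

```text
pos [0.4438 0.1059 0.1801] hatch [-0.21   -0.0021] ang 85.71 F [ 0.05  0.37 -0.34] open 0.02008714732417461 t 6.3
[[5.2, -0.0, 86.1], -0.34]
```

Call:
apply_moves:
  plan:
    - [[5, 0, 20], -0.3, 20]
    - [[0, 0, 30], 0, 20]
    - [[0, 0, 25], 0, 20]
    - [[0, 0, 9], 0, 20]
    - [[0, 0, 0], 0, 20]

```text
t: 6.72
eef_pos: [0.4416, 0.1113, 0.094]
eef_rot: [-0.001, 0.733, 0.68, -0.002]
wrist_force: [-0.0, -0.2, -0.0]
opening: 0.0203
```

```bash
python3 look.py g scene wrist
python3 - <<'E'
import cv2
i=cv2.imread('pics/g_scene.png')[120:300,230:430]; cv2.imwrite('pics/g_scene_z.png',cv2.resize(i,None,fx=3.3,fy=3.3,interpolation=cv2.INTER_CUBIC))
from hatch import *
rows([*w(-.17,.003),.095],86.05,1)
E
```

```text
pos [0.4437 0.1113 0.0967] hatch [-0.2105  0.0033] ang 85.81 F [-0.25 -0.54 -0.06] open 0.019973181431325517 t 6.8167
[[-0.1, 40.5, 1.7], -0.24]
```

View pics/g_scene_z.png

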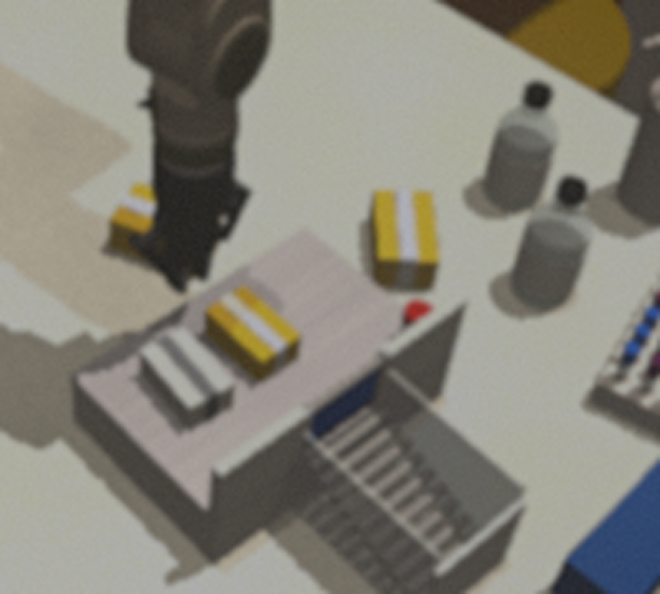

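View pics/g_wrist.png

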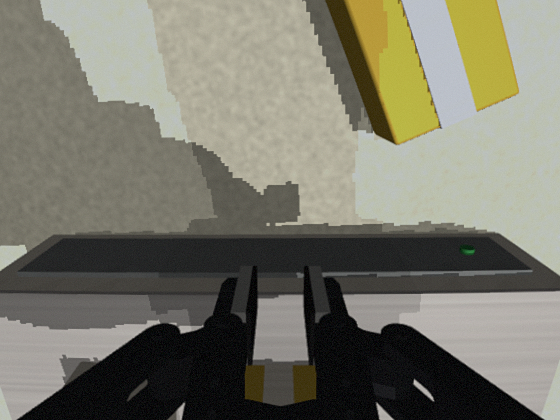

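Run:
```python
from hatch import *; from geo import *
s,R=state()
im=pickle.load(open('g_wrist.pkl','rb')); P,ok=cloud(im)
Q=((P-s['eef_pos'])@R*1000); m=ok&(abs(Q[...,0])<90)&(abs(Q[...,1])<30)&(Q[...,2]<17)
q=Q[m]
for a in range(0,90,8):
    k=(abs(q[:,0])>=a)&(abs(q[:,0])<a+8)
    if k.sum()>5: print(a,k.sum(),'maxz',np.percentile(q[k,2],[98,100]).round(1),'y',q[k,1].min().round(1),q[k,1].max().round(1))
```

```text
0 1183 maxz [-60.3 -59.3] y -13.3 -9.1
8 8976 maxz [ 6.1 13.1] y -19.5 11.0
16 6249 maxz [2.3 9.3] y -19.6 -6.2
24 3123 maxz [-29.6 -27. ] y -13.8 12.5
32 6554 maxz [-34.1 -31. ] y -15.4 11.9
40 6804 maxz [-38.4 -33.5] y -14.1 8.5
48 2854 maxz [-50.9 -47.3] y -14.4 -10.7
56 373 maxz [-62.3 -61.3] y -13.9 -11.1
```

Clearances check out: the knuckles are above z≈0.129, and the white box top is 0.110. Time to push.

Call:
apply_moves:
  plan:
    - [[0, 10, 0], 0, 20]
    - [[0, 10, 0], 0, 20]
    - [[0, 8, 0], 0, 20]
    - [[0, 8, 0], 0, 20]
    - [[0, 8, 0], 0, 20]

```text
t: 7.23
eef_pos: [0.4881, 0.1078, 0.0968]
eef_rot: [0.0, 0.732, 0.681, 0.0]
wrist_force: [-3.2, 0.7, 1.2]
opening: 0.0197
```

Call:
apply_moves:
  plan:
    - [[0, 8, 0], 0, 20]
    - [[0, 8, 0], 0, 20]
    - [[0, 8, 0], 0, 20]
    - [[0, 8, 0], 0, 20]
    - [[0, 6, 0], 0, 20]

```text
t: 7.65
eef_pos: [0.5259, 0.1051, 0.0962]
eef_rot: [0.0, 0.732, 0.681, 0.0]
wrist_force: [-1.2, -0.2, 1.7]
opening: 0.02
```

```bash
python3 look.py h scene; python3 box.py h
python3 - <<'E'
import cv2
i=cv2.imread('pics/h_scene.png')[120:300,230:430]; cv2.imwrite('pics/h_scene_z.png',cv2.resize(i,None,fx=3.3,fy=3.3,interpolation=cv2.INTER_CUBIC))
E
```

```text
pos [0.527  0.105  0.0963] hatch [-0.127   0.0028] ang 85.86 F [ 1.82  0.55 -0.14] open 0.019886762442545232 t 7.7
[[33.3, 2.9, 1.3], 89.81]
yellow px 4 hatch [-0.0267  0.134 ] (0.017689328640699387, 0.0008989309426397085) ang-hatch 13.819041442871093
h110 402 [291. 189.] [-0.1187 -0.0783] [0.0495 0.0811] ang-hatch 84.4
```

View pics/h_scene_z.png

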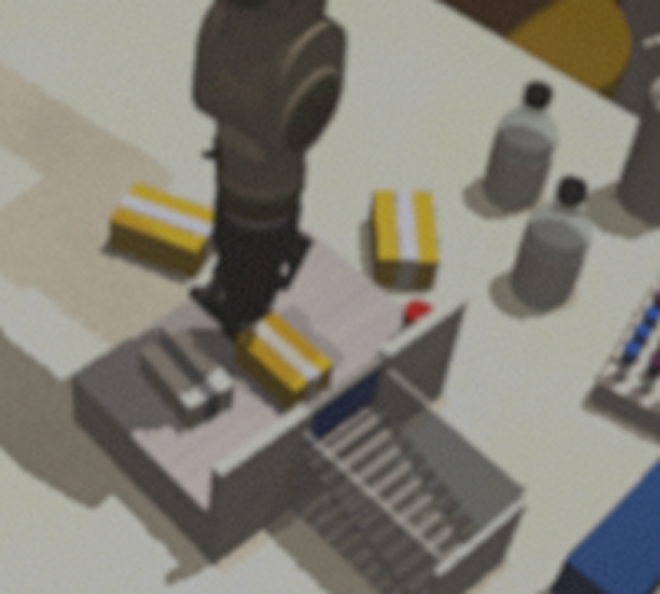

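View pics/h_top.png

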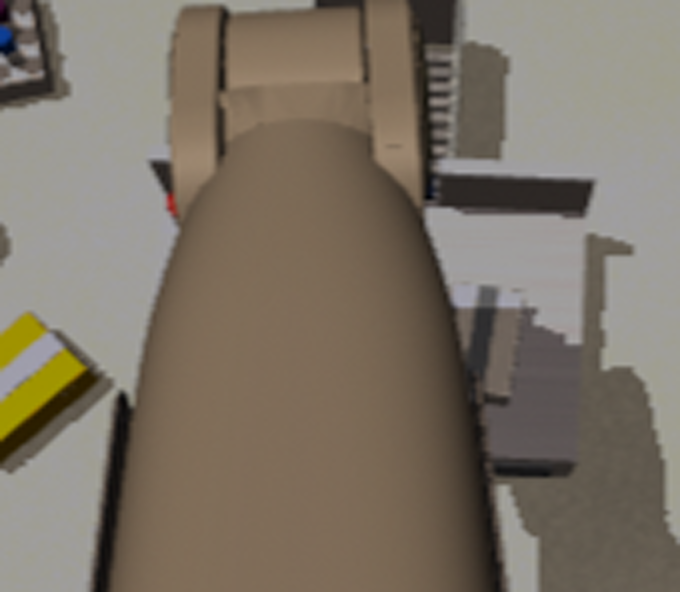

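The scene view shows the box moving straight with its front short of the panel and the white box untouched. I'll measure its position from the scene camera.

```bash
cat > sc.py <<'E'
import sys
from hatch import *; from geo import *
im=pickle.load(open(sys.argv[1]+'_scene.pkl','rb')); P,ok=cloud(im); H=h(P.reshape(-1,3)).reshape(420,560,2)
lo=float(sys.argv[2]) if len(sys.argv)>2 else .102
f=im['frame'].astype(int); y=(f[...,2]<.65*f[...,0])&(f[...,1]>.6*f[...,0])&(f[...,0]>80)
m=ok&(P[...,2]>lo)&(P[...,2]<.118)&(H[...,0]>-.2)&(H[...,0]<.17)&(abs(H[...,1])<.06)
print('all',m.sum(),'yellow',(m&y).sum())
k=m&y
print('z',np.percentile(P[k][:,2],[1,50,99]))
r=cv2.minAreaRect(H[k].astype(np.float32)); print('yellow',np.round(r[0],4),np.round(r[1],4),r[2], H[k].min(0).round(4),H[k].max(0).round(4))
E
python3 sc.py h; python3 sc.py g
```

```text
all 878 yellow 263
z [0.10351677 0.11124761 0.11610522]
yellow [-0.0784  0.0013] [0.0506 0.084 ] 89.81046295166016 [-0.1203 -0.024 ] [-0.0364  0.0267]
all 844 yellow 253
z [0.10310804 0.11105664 0.11686811]
yellow [-0.1189  0.0019] [0.0511 0.0788] 88.92648315429688 [-0.1587 -0.0241] [-0.0797  0.0277]
```

Call:
apply_moves:
  plan:
    - [[0, 8, 0], 0, 20]
    - [[0, 8, 0], 0, 20]
    - [[0, 8, 0], 0, 20]
    - [[0, 8, 0], 0, 20]
    - [[0, 8, 0], 0, 20]

```text
t: 8.17
eef_pos: [0.5653, 0.1023, 0.0963]
eef_rot: [-0.0, 0.732, 0.681, -0.0]
wrist_force: [-3.6, -0.1, 1.6]
opening: 0.0198
```

Call:
apply_moves:
  plan:
    - [[0, 7, 0], 0, 20]
    - [[0, 7, 0], 0, 20]
    - [[0, 6, 0], 0, 20]
    - [[0, 4, 0], 0, 20]
    - [[0, 0, 0], 0, 20]

```text
t: 8.58
eef_pos: [0.5899, 0.1004, 0.0962]
eef_rot: [0.0, 0.732, 0.681, 0.0]
wrist_force: [0.2, 0.5, 0.1]
opening: 0.02
```

```bash
python3 look.py i scene; python3 sc.py i
python3 - <<'E'
import cv2
i=cv2.imread('pics/i_scene.png')[120:300,230:430]; cv2.imwrite('pics/i_scene_z.png',cv2.resize(i,None,fx=3.3,fy=3.3,interpolation=cv2.INTER_CUBIC))
from hatch import *
rows([*w(-.03,.003),.096],86.05,1)
E
```

```text
all 798 yellow 106
z [0.1026498  0.11178442 0.11443482]
yellow [-0.0384  0.0022] [0.0388 0.0517] 0.9979770183563232 [-0.0583 -0.0234] [-0.0189  0.0277]
pos [0.5895 0.1005 0.0962] hatch [-0.0643  0.0026] ang 85.87 F [-0.71  0.7   0.44] open 0.01999591063496121 t 8.6333
[[0.6, 34.3, 0.3], -0.18]
```

View pics/i_scene_z.png

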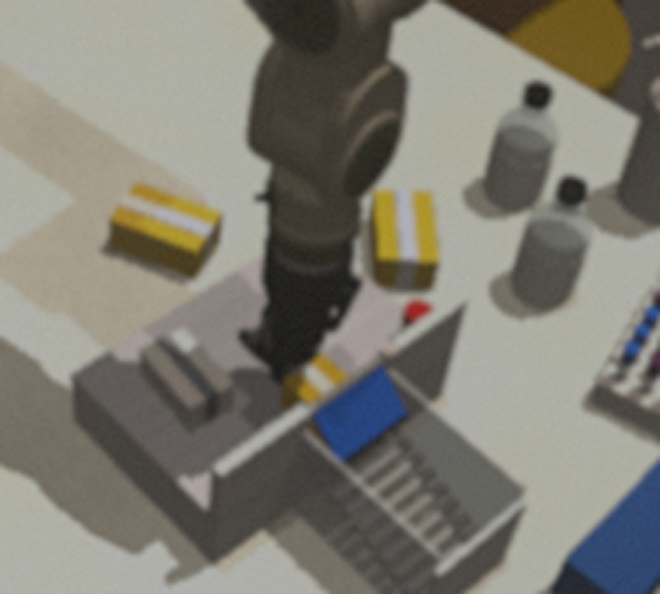

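The box stands in the opening (rear edge at hatch x ≈ -0.056) and the blue flap is held well open. I'll push on until it tips.

Call:
apply_moves:
  plan:
    - [[0, 7, 0], 0, 20]
    - [[0, 7, 0], 0, 20]
    - [[0, 7, 0], 0, 20]
    - [[0, 7, 0], 0, 20]
    - [[0, 4, 0], 0, 20]

```text
t: 9.05
eef_pos: [0.6221, 0.0981, 0.0964]
eef_rot: [0.001, 0.732, 0.681, 0.001]
wrist_force: [0.9, 0.0, 0.4]
opening: 0.0201
```

```bash
python3 look.py j scene
python3 - <<'E'
import cv2
i=cv2.imread('pics/j_scene.png')[120:300,230:430]; cv2.imwrite('pics/j_scene_z.png',cv2.resize(i,None,fx=3.3,fy=3.3,interpolation=cv2.INTER_CUBIC))
from hatch import *
rows([*w(-.03,.003),.096],86.05,1)
E
```

```text
pos [0.6225 0.098  0.0963] hatch [-0.0312  0.0024] ang 85.86 F [ 0.8  -0.1   0.38] open 0.019631653239686915 t 9.1
[[0.6, 1.2, 0.3], -0.19]
```

View pics/j_scene_z.png

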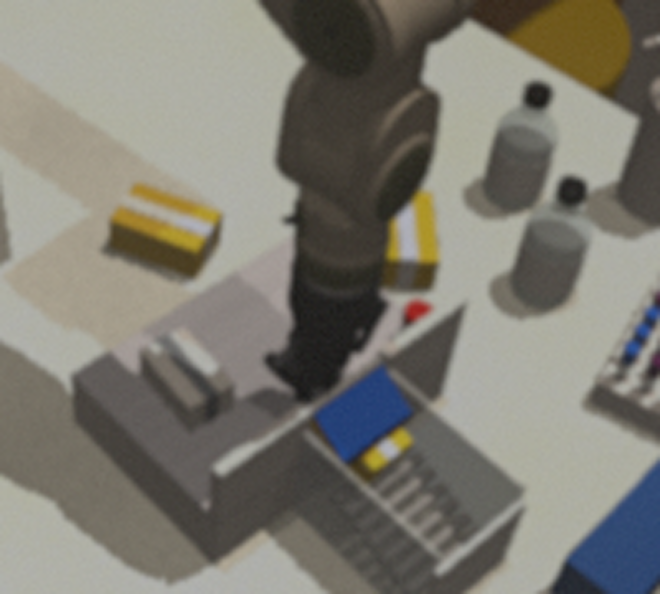

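Call:
apply_moves:
  plan:
    - [[0, 0, 0], 0, 20]
    - [[0, 0, 0], 0, 20]
    - [[0, 0, 0], 0, 20]
    - [[0, 0, 0], 0, 20]
    - [[0, 0, 0], 0, 20]

```text
t: 9.52
eef_pos: [0.6202, 0.0983, 0.0963]
eef_rot: [-0.0, 0.732, 0.681, -0.0]
wrist_force: [-0.6, -0.2, -0.7]
opening: 0.0199
```

```bash
python3 look.py k scene
python3 - <<'E'
import cv2
i=cv2.imread('pics/k_scene.png')[120:300,230:430]; cv2.imwrite('pics/k_scene_z.png',cv2.resize(i,None,fx=3.3,fy=3.3,interpolation=cv2.INTER_CUBIC))
E
```

```text
(no output)
```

View pics/k_scene_z.png

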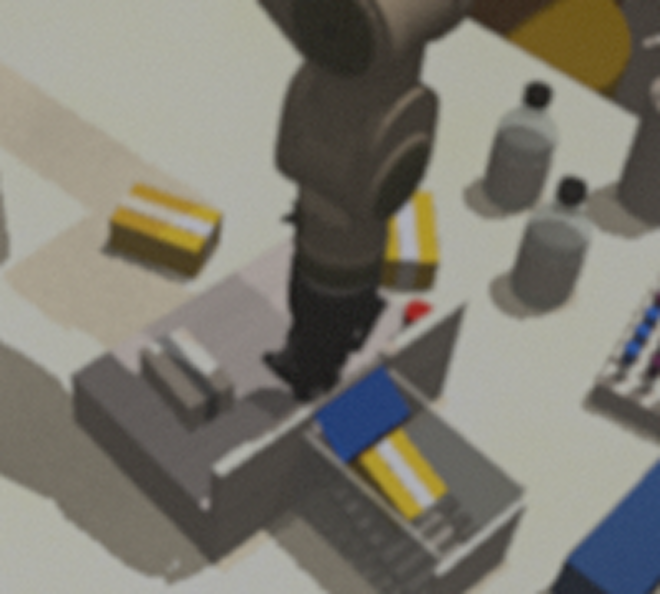

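The box has tipped onto the rollers and is sliding away. I'll draw the hand back along -x.

Call:
apply_moves:
  plan:
    - [[0, -8, 0], 0, 20]
    - [[0, -15, 0], 0, 20]
    - [[0, -20, 0], 0, 20]
    - [[0, -20, 0], 0, 20]
    - [[0, -20, 0], 0, 20]

```text
t: 9.98
eef_pos: [0.5361, 0.1043, 0.0962]
eef_rot: [-0.0, 0.732, 0.681, -0.0]
wrist_force: [0.7, 0.5, 0.6]
opening: 0.0201
```

Call:
apply_moves:
  plan:
    - [[0, -20, 0], 0, 20]
    - [[0, -25, -10], 0, 20]
    - [[0, -25, -30], 0, 20]
    - [[0, -20, -30], 0, 20]
    - [[0, 0, -30], 0, 20]

```text
t: 10.4
eef_pos: [0.4421, 0.111, 0.1966]
eef_rot: [-0.002, 0.732, 0.682, -0.002]
wrist_force: [0.4, 0.2, -0.8]
opening: 0.0203
```

Call:
apply_moves:
  plan:
    - [[0, 0, -20], 0, 20]
    - [[0, 0, 0], 0, 20]
    - [[0, 0, 0], 0, 20]
    - [[0, 0, 0], 0, 20]
    - [[0, 0, 0], 0, 20]

```text
t: 10.82
eef_pos: [0.4469, 0.1107, 0.2149]
eef_rot: [-0.001, 0.732, 0.681, -0.001]
wrist_force: [-0.2, 0.6, -0.4]
opening: 0.0201
```

```bash
python3 look.py l scene top
python3 - <<'E'
import cv2
i=cv2.imread('pics/l_scene.png')[120:300,230:430]; cv2.imwrite('pics/l_scene_z.png',cv2.resize(i,None,fx=3.3,fy=3.3,interpolation=cv2.INTER_CUBIC))
from hatch import *
from geo import *
rows([*w(-.2,.003),.3],86.05,1)
im=pickle.load(open('l_scene.pkl','rb')); P,ok=cloud(im); H=h(P.reshape(-1,3)).reshape(420,560,2)
f=im['frame'].astype(int); y=(f[...,2]<.65*f[...,0])&(f[...,1]>.6*f[...,0])&(f[...,0]>80)
b=(f[...,2]>1.5*f[...,0])&(f[...,2]>50)
reg=ok&(H[...,0]>-.03)&(H[...,0]<.19)&(abs(H[...,1])<.06)&(P[...,2]>0.03)
k=reg&y; print('yellow',k.sum(),H[k].min(0),H[k].max(0),np.median(H[k],0),np.median(P[k][:,2]))
k=reg&b; print('blue',k.sum(),H[k].min(0),H[k].max(0),np.percentile(P[k][:,2],[2,98]))
E
```

```text
pos [0.4471 0.1107 0.2149] hatch [-0.2071  0.0029] ang 85.87 F [-0.98  0.67  0.24] open 0.02053293217881481 t 10.9167
[[0.1, 6.9, -85.1], -0.18]
yellow 261 [ 0.07616693 -0.05300391] [0.16493154 0.05095916] [ 0.11900724 -0.00691049] 0.07477679069128391
blue 94 [-0.00037803 -0.03307858] [0.00342927 0.03579276] [0.09060524 0.12345588]
```

View pics/l_scene_z.png

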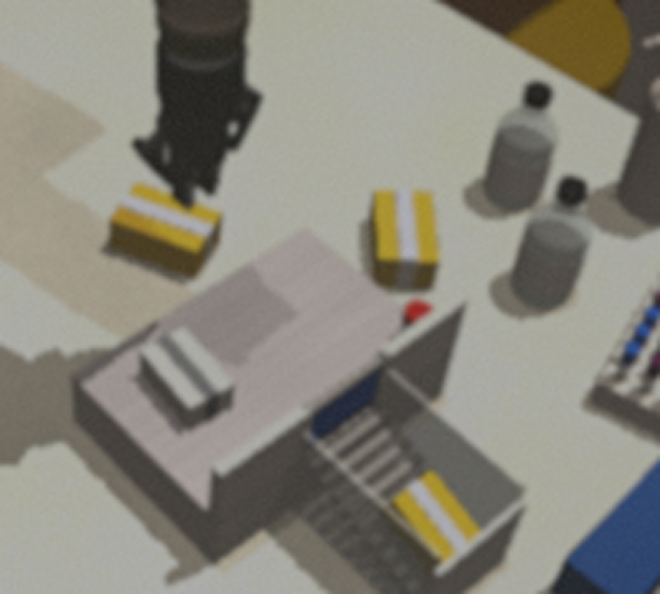

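View pics/l_top.png

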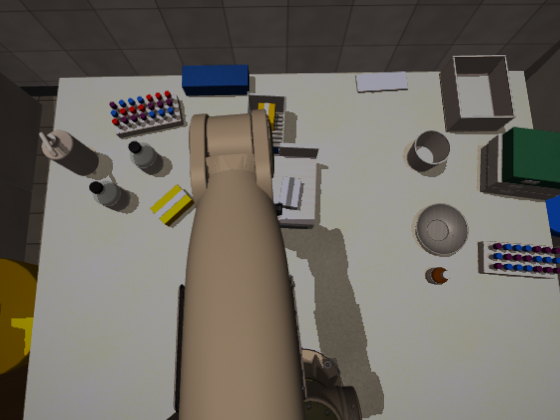

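The box rests near the end stop at hatch x ≈ 0.12. The blue flap hangs at x ≈ 0, shut. I'll wait a little for any swing to settle and check that everything is still.

Call:
apply_moves:
  plan:
    - [[0, 0, -10], 0, 20]
    - [[0, 0, 0], 0, 20]
    - [[0, 0, 0], 0, 20]
    - [[0, 0, 0], 0, 20]
    - [[0, 0, 0], 0, 20]

```text
t: 11.33
eef_pos: [0.4479, 0.1107, 0.2262]
eef_rot: [-0.0, 0.732, 0.681, -0.0]
wrist_force: [0.8, -0.1, 0.6]
opening: 0.0201
```

Call:
apply_moves:
  plan:
    - [[0, 0, 0], 0, 20]
    - [[0, 0, 0], 0, 20]
    - [[0, 0, 0], 0, 20]
    - [[0, 0, 0], 0, 20]
    - [[0, 0, 0], 0, 20]

```text
t: 11.75
eef_pos: [0.4479, 0.1108, 0.2262]
eef_rot: [0.0, 0.732, 0.681, -0.0]
wrist_force: [0.5, -0.1, -0.2]
opening: 0.0196
```

```bash
python3 look.py m scene
python3 - <<'E'
from hatch import *
from geo import *
A=pickle.load(open('a_scene.pkl','rb'))
for t in 'lm':
    im=pickle.load(open(t+'_scene.pkl','rb')); P,ok=cloud(im); H=h(P.reshape(-1,3)).reshape(420,560,2)
    f=im['frame'].astype(int); y=(f[...,2]<.65*f[...,0])&(f[...,1]>.6*f[...,0])&(f[...,0]>80); b=(f[...,2]>1.5*f[...,0])&(f[...,2]>50)
    reg=ok&(H[...,0]>-.03)&(H[...,0]<.19)&(abs(H[...,1])<.06)&(P[...,2]>0.03)
    k=reg&y; print(np.median(H[k],0),np.median(P[k][:,2])); k=reg&b; print('blue',k.sum(),H[k].min(0),H[k].max(0))
for t,im in (('a',A),('m',im)):
    P,ok=cloud(im);f=im['frame'].astype(int);H=h(P.reshape(-1,3)).reshape(420,560,2)
    r=ok&(f[...,0]>2*f[...,1])&(f[...,0]>90)&(abs(H[...,1]-.12)<.05)&(abs(H[...,0]+.03)<.04); wb=ok&(abs(P[...,2]-.11)<.008)&(H[...,1]<-.04)&(H[...,1]>-.12)&(abs(H[...,0]+.12)<.06)
    print(t,'jar',H[r].mean(0),'white',H[wb].mean(0))
E
```

```text
[ 0.11900724 -0.00691049] 0.07477679069128391
blue 94 [-0.00037803 -0.03307858] [0.00342927 0.03579276]
[ 0.11868586 -0.00710841] 0.07517201459149876
blue 79 [-0.00053778 -0.0317054 ] [0.00347779 0.03426008]
a jar [-0.02817728  0.12154477] white [-0.11644061 -0.08090184]
m jar [-0.02829835  0.12173318] white [-0.11661325 -0.08085371]
```

```bash
python3 -c "
from plant import *
print(finish_job())"
```

```text
the job is handed in; nothing more can be done
None
```

The yellow box is through the hatch and at rest on the roller chute, the flap is shut behind it, and the job is handed in at about 11.8 s. The hand-in gave no verdict.

**What I did:** With the outside of the half-open fingers I pushed the yellow box sideways onto the hatch's centre line. That also turned it straight. I then moved the hand behind it, turned it a quarter turn, pushed the box through the flap until it slid away, and drew the hand back and up.

**Last checks:**
- **Yellow box:** its visible top is centred at about x = 0.12 m, y = -0.007 m in the hatch frame and did not move between two pictures about 0.9 s apart. I did not measure the underside height directly; the top is at about 0.075 m.
- **Flap:** its visible part lies at x ≈ 0 to 3 mm, so it hangs shut. While the box stood in the opening, the flap was clearly held open, but I judged that angle by eye.
- **White box and jar:** both are within 0.2 mm of their starting positions.
- **Bottles, dish and tub:** I checked these only by eye in the pictures, and they look unmoved.
- **Forces:** the wrist force readings never went above about 4 N.

No check failed. The one small disagreement was in the chute walls, which measured about 2 to 3 mm off my hatch centre line, well within the clearance.

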